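# Make up the weaver's and the rim fitter's tool baskets

## Task

Make up the two tool kits from the stock on the mat: the bodkin and the short clip go into the round basket for the weaver; the tack hammer, the long clip and the tin of tacks (kept upright) go into the oblong basket for the rim fitter. Set each thing down inside its basket rather than dropping it, so that it lies flat on the basket's floor, not on top of another or propped on the rim. Leave both baskets standing on the mat, and do not disturb the rapping iron, the iron weight and the glue jar.

Things in the scene. Friction and masses are not known exactly. Their poses are not given: they have to be found in the camera images.
- oblong_basket: Kit basket for the rim fitter: oblong woven straw-coloured tray with rounded corners (radius 45) and a pale bent-wood rim. Loose, 0.6 kg; like all else it stands on a dark grey rubber mat, 3 thick, on the bench. Origin: centre of its underside; x along its long side, y across, z up. Inside 230 (x) by 190 (y), floor 6 above the underside, walls upright, rim 46 above the underside, about 248 by 208 over the rim.
- round_basket: Kit basket for the weaver: round woven straw-coloured tray with a pale bent-wood rim, 190 inside, about 208 over the rim, floor 6 above the underside, rim 46 above the underside. Loose, 0.5 kg, stands on the mat. Origin: centre of its underside, z up.
- tack_hammer: Small tack hammer lying on its side, about 0.18 kg, 170 long: pale wooden handle along x, 18 wide (y) near the head and 20 thick, dark steel head across y. Origin: mid-thickness (10 above what it lies on), on the handle's centre line near the balance point, good to grip across y. From it the handle runs 124 to -x; the head is centred 35 to +x, is 20 wide there and reaches 35 to +y and 38 to -y; the end of the tool is 47 to +x.
- long_clip: The longer of two wooden spring clips (like a big clothes peg: two pale wooden legs and a steel coil spring), lying on its side, 0.06 kg, 120 long (x), 20 thick; it does not need to be opened. Origin: its middle, at mid-thickness (10 above what it lies on), where it is 26 wide (y) with parallel sides from 15 to -x up to the nose at +x 60; the tail at -x flares to 42 wide.
- short_clip: The shorter of the two wooden spring clips, same build, 0.025 kg, 78 long (x), 14 thick. Origin: its middle, at mid-thickness (7 above what it lies on), where it is 18 wide (y) with parallel sides from 10 to -x up to the nose at +x 39; the tail at -x flares to 29 wide.
- bodkin: Bodkin (a basket maker's awl) lying down, 0.07 kg, 137 long: dark wooden eight-sided handle 26 across the flats, brass ferrule, tapered steel spike. Origin: centre of the handle (13 above what it lies on). x along the tool: the handle reaches 33 to -x and 33 to +x, the spike's tip is 104 to +x. Grip the handle across y.
- tack_tin: Flat round metal tin of tacks, lid shut and uppermost, 54 diameter, 30 high, 0.12 kg. Origin: its centre (15 above what it stands on), z up.
- rapping_iron: Rapping iron that stays in the stock: flat steel bar with a ring at one end, about 162 long (x, from -90 to +72), 26 wide, 9 thick, 0.25 kg. Origin at mid-thickness, on the centre line.
- base_weight: Bare iron weight for holding down basket bases, a 72 diameter disc with a knob, 56 high, 0.8 kg; stays where it is. Origin: centre of its underside.
- glue_jar: White glue jar with a black cap, 60 diameter, 75 high; stays where it is. Origin: centre of its underside.
Not all that is in view belongs to the job. What is meant by the bodkin is not green, and is the larger of those in its own colour.

How it is judged (in metres and radians):
At the end, for the whole second after the job is handed in: Each thing in its own basket, down on the floor within 4 mm, level within 6 deg (tin upright), at rest, origin within 85 mm of the round basket's axis or 105 x 85 mm of the oblong one's centre; baskets upright on the mat (3 deg); iron, weight and jar within 20 mm of their start (horizontal distance between each of bodkin, short_clip and round_basket below 0.085 m and z of bodkin in the frame of round_basket between 0.015 and 0.023 m and angle between bodkin's own x axis and vertical between 1.47 and 1.67 rad and linear speed of each of bodkin, short_clip, tack_hammer, long_clip, tack_tin, round_basket, oblong_basket below 0.02 m/s and angular speed of each of bodkin, short_clip, tack_hammer, long_clip, tack_tin below 0.2 rad/s and z of short_clip in the frame of round_basket between 0.009 and 0.019 m and angle between short_clip's own x axis and vertical between 1.47 and 1.67 rad and x of tack_hammer in the frame of oblong_basket between -0.105 and 0.105 m and y of tack_hammer in the frame of oblong_basket between -0.085 and 0.085 m and z of tack_hammer in the frame of oblong_basket between 0.012 and 0.02 m and angle between tack_hammer's own x axis and vertical between 1.47 and 1.67 rad and x of long_clip in the frame of oblong_basket between -0.105 and 0.105 m and y of long_clip in the frame of oblong_basket between -0.085 and 0.085 m and z of long_clip in the frame of oblong_basket between 0.012 and 0.023 m and angle between long_clip's own x axis and vertical between 1.47 and 1.67 rad and x of tack_tin in the frame of oblong_basket between -0.105 and 0.105 m and y of tack_tin in the frame of oblong_basket between -0.085 and 0.085 m and z of tack_tin in the frame of oblong_basket between 0.017 and 0.025 m and angle between tack_tin's own z axis and vertical below 0.1 rad and angle between each of round_basket, oblong_basket's own z axis and vertical below 0.06 rad and height (world z) of each of round_basket, oblong_basket below 0.01 m and distance of each of rapping_iron, base_weight, glue_jar from where it was at the start of the episode below 0.02 m); the robot touches nothing.
It fails at once if a thing is let go high above the bench (its middle more than 100 mm up) instead of being set down ((height (world z) of tack_hammer above 0.1 m and contact force between the fingers and tack_hammer below 0.05 N) or (height (world z) of long_clip above 0.1 m and contact force between the fingers and long_clip below 0.05 N) or (height (world z) of short_clip above 0.1 m and contact force between the fingers and short_clip below 0.05 N) or (height (world z) of bodkin above 0.1 m and contact force between the fingers and bodkin below 0.05 N) or (height (world z) of tack_tin above 0.1 m and contact force between the fingers and tack_tin below 0.05 N)).
It fails at once if the tin of tacks is tipped over (more than 45 degrees) (angle between tack_tin's own z axis and vertical above 0.785 rad).
It fails at once if the rapping iron, the iron weight or the glue jar is shifted more than 20 mm (distance of any of rapping_iron, base_weight, glue_jar from where it was at the start of the episode above 0.02 m).
It also fails if it takes over 128 s, if anything falls off the work surface, if the arm or the gripper's body presses on something with over 40 N, if the wrist force passes 120 N, or if a joint passes its speed limit or range.

## Robot

A 6-joint arm with a two-finger parallel gripper is mounted at the origin on the work surface. World frame = base frame: x ahead of the robot, y to its left, z up, the work surface at z = 0. Lengths are in mm, angles in rad, forces in N, time in s.
With the tool pointing down it reaches from about 300 to 775 mm from the base axis. Payload 14.6 kg.
Tool frame: the origin (TCP) lies at the very end of the fingers, on their centre line; the grasp point (between the pads) lies 19 mm behind it; z points along the fingers, y is the line along which they close (so a half turn about z gives the same grasp; the last joint's range is limited). The gripper opens to 94 mm and grips with 3 to 60 N. Pads are 16 mm wide; open, the fingers measure 119 mm over their backs; the gripper's body (75 mm by 177 mm) begins 78 mm behind the grasp point.
Start: joints at [1.244, 0.3, 1.521, -0, 1.321, -0.067], TCP at [141.286, 531.533, 205.446] pointing down, gripper open.
Joint ranges: [-3.03, 3.03], [-0.79, 2.21], [0.23, 2.52], [-1.04, 4.18], [0, 3.07], [-2.55, 2.55]. Speed limits (rad/s): [2.22, 2.22, 2.57, 3.14, 3.14, 3.14].

## Interface

Orientations are given as [roll, pitch, yaw] about the fixed x, y, z axes, in that order (R = Rz(yaw) Ry(pitch) Rx(roll)).
In Python, from cell import manip, camera, get_calibration gives the robot as it stands. The module is installed in compiled form; this text tells all that it offers.
- The arm moves only by the tool jog_arm, never from a script. Its argument "plan" is one flat list of numbers, 6 for each row, row after row: the shift along the world's x, y, z in m, then the turn, a rotation vector about the world's x, y, z in degrees. A call has 1 to 20 rows; each row is the pose to reach, as a shift and turn from the pose commanded when the call began; what a row does not reach only later rows make up. A row lasts 1/10 s, in which the tool goes at most 50 mm and 8.59 degrees, less where a joint would pass 70% of its speed; a pose out of reach is approached as far as the arm can. A call with a gripper value outside its range is refused whole. "claw" is the finger opening in m, from 0 to 0.094, set as the call begins (left out, the last holds). The fingers move at their own pace and stop on an object; "force" is the grip in N (left out, the last holds). Time passes only in rows, so rows that repeat a pose let the fingers close. It gives the time, the measured TCP pose, the force, the opening and the grip force at its end, in the units of the state.
- manip.read_state(): the state, without advancing time (a new reading comes with each control period).
- camera(name): name is "scene" or "side" or "wrist"; returns (picture, depth): 420x560x3 uint8, red, green, blue; 420x560 float32, mm along the optical axis (not along the pixel's ray), 0 where there is no reading.
- get_calibration(name): a dict with "fx", "fy", "cx", "cy" (pixels), "origin" and "attitude" of the camera in the world. Camera axes: x right, y down, z forward; pixel columns grow to the right and rows downward; lengths in mm; the calibration is good to about 2 mm. A picture is of the moment at which its call begins: read the wrist's pose just before it. get_calibration takes no time and is no camera call; for the wrist camera it gives the pose at the moment of the call.
- manip.sign_off(): hands the job in; it is judged then, once.
The state is a dict: "clock": time; "joints": joint angles; "qd": joint speeds; "effort": joint torques, N m; "eef_pos": TCP position; "eef_rot": TCP orientation; "wrist_force": force on the tool from outside, world axes, zero at the start; "moment": the same for the moment, N m; "finger_gap": finger opening in mm; "finger_force": force on a finger pad.
Only numpy, scipy, OpenCV 4.12 (cv2) and the standard library are available. Lean on these libraries where they do the work, as an engineer would, in place of code of your own. Each camera call takes 0.05 s, during which the arm holds its last target. There are 200 camera calls.

## Working session

There is one attempt and no reset: what is moved stays moved. The work goes in short steps, Python scripts to look and compute and a tool call to move; the robot and the scene stay as the last step left them, time stands still between calls to the robot, and variables do not carry over. Pictures are saved under pics/ and viewed, at most 14 in all, crops included, and the job is handed in when it is done.

Besides the shell and the picture viewer there is one more tool, called after "Emit:" as a command line: name --argument value ..., lists and objects as JSON in quotes. jog_arm: Moves the arm, as the interface text tells. Its arguments: {"type":"object","properties":{"plan":{"type":"array"},"claw":{"type":"number"},"force":{"type":"number"}},"required":["plan"]}

```bash
mkdir -p pics; cat > h.py <<'E'
import numpy as np, cv2
from cell import manip, camera, get_calibration
from scipy.spatial.transform import Rotation as R
def att(c):
    a=np.array(c["attitude"],float)
    if a.shape==(3,3): return a
    if a.size==4: return R.from_quat(a).as_matrix()
    return R.from_euler('xyz',a).as_matrix()
def cloud(name):
    c=get_calibration(name); p,d=camera(name)
    v,u=np.mgrid[0:420,0:560]
    P=np.stack([(u-c["cx"])/c["fx"]*d,(v-c["cy"])/c["fy"]*d,d],-1)@att(c).T+np.array(c["origin"])
    P[d==0]=np.nan
    return p,P
def save(n,p): cv2.imwrite("pics/"+n+".png",cv2.cvtColor(p,cv2.COLOR_RGB2BGR))
def top(name,x0,x1,y0,y1,s):
    "ortho map, px: col=(y1-y)/s,row=(x1-x)/s"
E
python3 - <<'E'
from h import *
for n in("scene","side","wrist"):
    c=get_calibration(n);print(n,c)
    p,P=cloud(n);save(n,p);np.savez("pics/"+n,p=p,P=P)
s=manip.read_state();print(s)
E
```

```text
scene {'fx': 437.2479513240883, 'fy': 437.2479513240883, 'cx': 277.3463860138878, 'cy': 212.25613570838084, 'origin': array([1071.43779625, -314.41277102,  855.36219732]), 'attitude': array([-2.53593937, -0.00362878,  0.98213963])}
side {'fx': 416.3121434110519, 'fy': 416.3121434110519, 'cx': 278.93784300665374, 'cy': 213.28057388219855, 'origin': array([ 418.34961414, -748.86040103,  523.55327814]), 'attitude': array([-2.12819512,  0.01777605, -0.27263342])}
wrist {'fx': 324.3855430615081, 'fy': 324.3855430615081, 'cx': 279.31738444990145, 'cy': 210.3364281433601, 'origin': array([ 63.31564383, 551.9436659 , 383.73796431]), 'attitude': array([2.86088671e+00, 1.19416066e-03, 1.31116910e+00])}
{'clock': 0.15, 'joints': array([ 1.24435806e+00,  3.00303787e-01,  1.52143727e+00,  1.41818201e-05,
        1.32067126e+00, -6.66079329e-02]), 'qd': array([ 8.56970243e-04, -1.94930566e-03, -3.02352079e-03, -3.38106150e-04,
       -1.67606026e-03, -5.46443977e-05]), 'effort': array([ 1.25166862e-03, -5.31967771e+01, -3.52817810e+01,  7.07851653e-02,
        2.36078206e-02, -9.19770901e-05]), 'eef_pos': array([141.24587056, 531.35530525, 205.03894003]), 'eef_rot': array([-3.14077571e+00, -6.82633907e-05,  2.88175878e+00]), 'wrist_force': array([-0.15030305, -0.00103018,  0.66224463]), 'moment': array([0.03229053, 0.0178613 , 0.0241083 ]), 'finger_force': 0.0, 'finger_gap': 94.19419382677209}
```

View pics/scene.png

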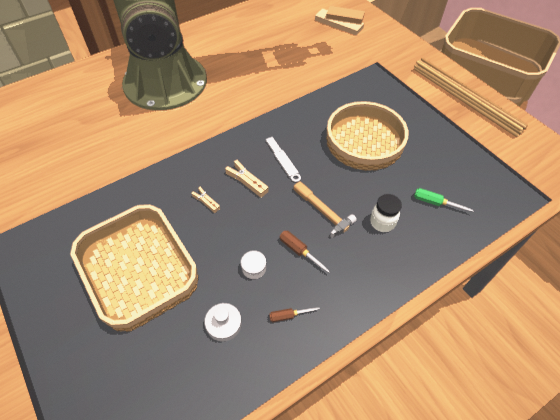

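View pics/side.png

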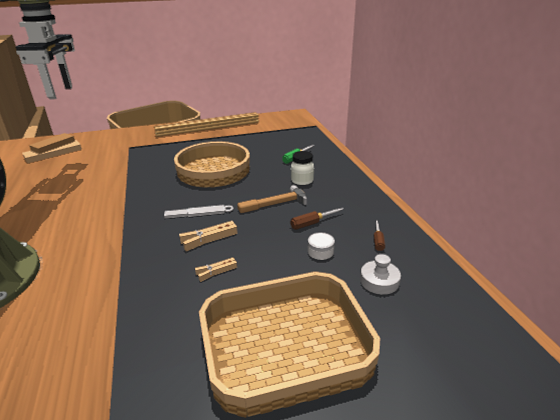

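The scene view shows all items. The brown bodkins are at (305,250), the larger one, and (293,314), the smaller. The clips are at (205,200), short, and (246,178), long. The hammer is at (325,207), the tin at (254,264), the oblong basket at (135,265) and the round basket at (367,135). The jar is at (386,212) and the weight at (222,321).

```bash
python3 - <<'E'
from h import *
s=2.;x0,x1,y0,y1=150,800,-500,500
H=np.zeros((int((x1-x0)/s)+1,int((y1-y0)/s)+1),np.float32);C=np.zeros(H.shape+(3,),np.uint8)
for n in("side","scene"):
    f=np.load("pics/"+n+".npz");P=f["P"].reshape(-1,3);p=f["p"].reshape(-1,3)
    k=np.isfinite(P[:,0])&(P[:,0]>x0)&(P[:,0]<x1)&(P[:,1]>y0)&(P[:,1]<y1)&(P[:,2]<120);P=P[k];p=p[k]
    m=(abs(P[:,2])<8)&(p.max(1)<70);print(n,"mat z",np.median(P[m,2]))
    r=((x1-P[:,0])/s).astype(int);c=((y1-P[:,1])/s).astype(int)
    o=np.argsort(P[:,2]);H[r[o],c[o]]=np.maximum(H[r[o],c[o]],P[o,2]);C[r[o],c[o]]=p[o]
C2=cv2.morphologyEx(C,cv2.MORPH_CLOSE,np.ones((3,3)))
save("top",cv2.resize(C2,None,fx=1.5,fy=1.5))
# items from the scene cloud
f=np.load("pics/scene.npz");P=f["P"];p=f["p"]
m=((P[...,2]>6.5)&(P[...,2]<100)&(P[...,0]>200)&(P[...,1]>-500)&(P[...,1]<480)).astype(np.uint8)
n,L,st,ce=cv2.connectedComponentsWithStats(m)
for i in range(1,n):
    if st[i,4]<40: continue
    Q=P[L==i];r=cv2.minAreaRect(Q[:,:2].astype(np.float32))
    print(np.round(ce[i]),st[i,4],"rect",np.round(r[0],1),np.round(r[1],1),round(r[2],1),"zmax",Q[:,2].max().round(1),"med",np.median(Q,0).round(1))
E
```

```text
side mat z 2.222637460977353
scene mat z 3.645048489564715
[366. 135.] 4315 rect [519.  353.5] [243.2 216.1] 84.7 zmax 54.3 med [515.5 345.3  12.2]
[310. 191.] 1269 rect [544.8 109.7] [341.1  73.3] 1.7 zmax 27.0 med [588.5 108.   17.3]
[248. 179.] 567 rect [464.4   7.8] [123.1  39.7] 16.0 zmax 27.7 med [470.3   4.7  22.4]
[206. 200.] 256 rect [ 463.9 -111.4] [79.7 26.9] 9.9 zmax 22.0 med [ 466.7 -109.4   17. ]
[436. 199.] 425 rect [782.6 357.2] [137.1  28.9] 35.3 zmax 32.9 med [765.6 338.2  23.2]
[386. 213.] 894 rect [726.6 224. ] [ 64.2 110.9] 32.4 zmax 82.7 med [749.3 191.3  64.8]
[134. 267.] 10363 rect [ 523.8 -323.4] [284.9 214.1] 0.4 zmax 54.4 med [ 538.6 -325.1   10. ]
[298. 247.] 469 rect [712.9   2.2] [136.4  27.8] 13.7 zmax 34.0 med [691.5  -6.1  24. ]
[253. 264.] 570 rect [ 677.5 -109.8] [52.1 54.9] 53.8 zmax 38.0 med [ 682.1 -111.8   33. ]
[223. 322.] 1092 rect [ 751.  -226.3] [70.7 70.4] 57.4 zmax 62.2 med [ 757.8 -228.9   26.9]
[287. 314.] 333 rect [810.4 -95.4] [102.2  25.2] 67.7 zmax 25.8 med [ 807.7 -116.3   19.4]
```

View pics/top.png

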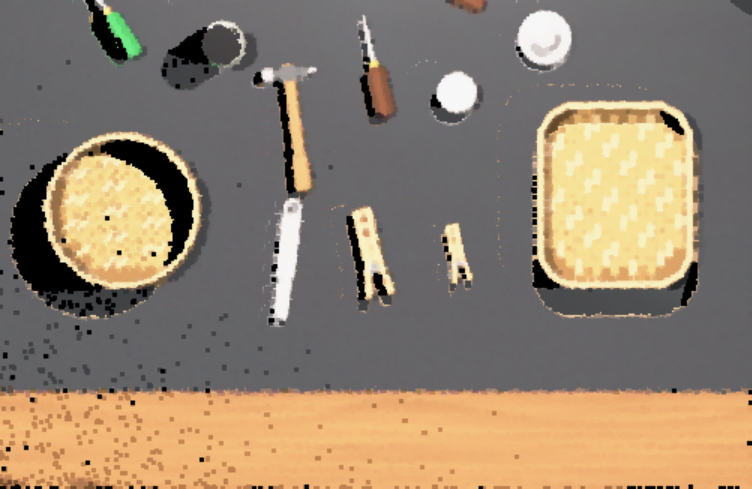

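The oblong basket's long side lies along world x. The iron sits next to the hammer's handle end, and the jar stands clear of the hammer head. Next I'll fit precise poses.

```bash
cat > fit.py <<'E'
from h import *
boxes={ # x0,x1,y0,y1,zlo,zhi (world mm)
"hammer":(530,730,70,150,16,30),"lclip":(395,530,-40,55,18,30),"sclip":(410,510,-150,-75,12,24),
"bodk":(630,690,-40,25,20,36),"bodk_all":(630,790,-40,40,10,36),"tin":(640,715,-150,-75,29,40),
"round":(380,660,200,480,43,60),"oblong":(380,700,-460,-200,43,60)}
def fit(P,p,names=boxes):
    for n in names:
        b=boxes[n];k=(P[...,0]>b[0])&(P[...,0]<b[1])&(P[...,1]>b[2])&(P[...,1]<b[3])&(P[...,2]>b[4])&(P[...,2]<b[5])
        Q=P[k];
        if n=="hammer":
            q=p[k].astype(int);w=(q[:,0]-q[:,2]>50);h=Q[~w];Q=Q[w]
            if len(h)>10: print("  head rect",[np.round(t,1) for t in cv2.minAreaRect(h[:,:2].astype(np.float32))])
        if len(Q)<20: print(n,"few");continue
        r=cv2.minAreaRect(Q[:,:2].astype(np.float32));
        c=np.cov(Q[:,:2].T);w_,v=np.linalg.eigh(c);a=np.degrees(np.arctan2(v[1,1],v[0,1]));a=(a+90)%180-90
        d=v[:,1]*np.sign(v[0,1]);e=(Q[:,:2]-Q[:,:2].mean(0))
        t=e@d
        print(n,len(Q),"mean",Q.mean(0).round(1),"rect",np.round(r[0],1),np.round(r[1],1),round(r[2],1),"pca yaw",round(a,1),"ends",(Q[:,:2].mean(0)+d*t.min()).round(),(Q[:,:2].mean(0)+d*t.max()).round())
E
python3 - <<'E'
from fit import *
for n in("scene","side"):
    f=np.load("pics/"+n+".npz");print("==",n);fit(f["P"],f["p"])
E
```

```text
== scene
  head rect [array([703.5, 113.9]), array([20.5, 72.5]), np.float64(5.8)]
hammer 463 mean [619.6 102.8  21.3] rect [630.6 105.4] [169.6  23.7] 7.2 pca yaw 7.7 ends [547.  93.] [715. 116.]
lclip 434 mean [468.8   5.4  23.1] rect [464.    7.7] [122.3  39.7] 16.0 pca yaw 12.5 ends [405.  -9.] [525.  18.]
sclip 222 mean [ 466.1 -109.8   17. ] rect [ 463.1 -111. ] [78.4 25.9] 9.9 pca yaw 12.4 ends [ 424. -119.] [ 501. -102.]
bodk 192 mean [669.1 -10.5  27.1] rect [668.1  -8.6] [43.7 27.1] 11.8 pca yaw 17.7 ends [647. -18.] [691.  -4.]
bodk_all 462 mean [695.3  -5.4  23.8] rect [713.3   0.8] [136.1  27.1] 11.8 pca yaw 14.5 ends [648. -18.] [780.  16.]
tin 462 mean [ 678.3 -110.    33.4] rect [ 677.2 -109.6] [51.2 53.7] 58.8 pca yaw -37.3 ends [656. -93.] [ 699. -126.]
round 859 mean [524.3 333.8  48.5] rect [518.4 337. ] [204.9 211.5] 46.0 pca yaw -49.7 ends [451. 420.] [589. 258.]
oblong 1757 mean [ 549.6 -326.6   48.5] rect [ 540.6 -320. ] [250.3 207.5] 0.1 pca yaw -0.5 ends [ 415. -325.] [ 666. -328.]
== side
  head rect [array([628.5, 117.2]), array([ 72.7, 167.5]), np.float64
[... 242 characters left out ...]
 292 mean [ 460.  -111.5   15.6] rect [ 460.9 -110.4] [77.5 29.6] 12.0 pca yaw 11.7 ends [ 423. -119.] [ 499. -103.]
bodk 158 mean [665.7 -13.6  25.4] rect [666.2 -12.2] [48.1 24. ] 5.2 pca yaw 9.9 ends [643. -18.] [691.  -9.]
bodk_all 392 mean [685.9 -10.2  20.9] rect [710.5  -4.9] [136.8  25.4] 8.7 pca yaw 14.6 ends [645. -21.] [777.  14.]
tin 347 mean [ 673.9 -111.8   32. ] rect [ 674.8 -109.9] [52.8 53.1] 30.5 pca yaw 67.5 ends [ 664. -136.] [685. -85.]
round 545 mean [513.4 327.6  47.2] rect [516.6 335.8] [207.3 208.9] 24.3 pca yaw 85.7 ends [506. 232.] [522. 445.]
oblong 3148 mean [ 533.6 -342.8   47.3] rect [ 539.1 -320.3] [247.9 210. ] 0.5 pca yaw 9.7 ends [ 412. -363.] [ 673. -319.]
```

Emit:
jog_arm --plan '[0.536, -0.542, -0.075, 0, 0, 28.4, 0.536, -0.542, -0.075, 0, 0, 28.4, 0.536, -0.542, -0.075, 0, 0, 28.4, 0.536, -0.542, -0.075, 0, 0, 28.4, 0.536, -0.542, -0.075, 0, 0, 28.4, 0.536, -0.542, -0.075, 0, 0, 28.4, 0.536, -0.542, -0.075, 0, 0, 28.4, 0.536, -0.542, -0.075, 0, 0, 28.4, 0.536, -0.542, -0.075, 0, 0, 28.4, 0.536, -0.542, -0.075, 0, 0, 28.4, 0.536, -0.542, -0.075, 0, 0, 28.4, 0.536, -0.542, -0.075, 0, 0, 28.4, 0.536, -0.542, -0.075, 0, 0, 28.4, 0.536, -0.542, -0.075, 0, 0, 28.4, 0.536, -0.542, -0.075, 0, 0, 28.4, 0.536, -0.542, -0.075, 0, 0, 28.4, 0.536, -0.542, -0.075, 0, 0, 28.4, 0.536, -0.542, -0.075, 0, 0, 28.4, 0.536, -0.542, -0.075, 0, 0, 28.4, 0.536, -0.542, -0.075, 0, 0, 28.4]' --claw 0.056 --force 15

```text
clock: 2.15
eef_pos: [677.0, -9.5, 131.0]
eef_rot: [-3.141, 0.0, -2.905]
wrist_force: [-0.3, -1.0, 0.4]
finger_gap: 55.6
finger_force: 0.0
```

```bash
python3 - <<'E'
from fit import *
p,P=cloud("wrist");save("w1",p);fit(P,p,["hammer","lclip","sclip","bodk","bodk_all","tin"])
s=manip.read_state();print(s["clock"],s["eef_pos"],s["eef_rot"],s["joints"])
E
```

```text
head rect [array([703.6, 114.2]), array([21.8, 72.9]), np.float64(8.1)]
hammer 3729 mean [609.7 101.5  20.7] rect [630.  105.3] [170.9  23.8] 7.7 pca yaw 7.7 ends [545.  93.] [715. 116.]
lclip 1207 mean [510.7  15.1  22.3] rect [510.3  15.4] [25.4 26.6] 12.3 pca yaw -78.5 ends [508.  29.] [513.   2.]
sclip few
bodk 1370 mean [667.8  -8.4  26.3] rect [669.1  -8.2] [47.6 26. ] 12.0 pca yaw 15.1 ends [646. -14.] [693.  -2.]
bodk_all 2395 mean [687.6  -4.3  24.6] rect [712.8   1.4] [137.2  26. ] 12.4 pca yaw 12.5 ends [646. -13.] [780.  16.]
tin 2929 mean [ 676.  -108.9   32.8] rect [ 677.  -109.2] [52.9 53.3] 3.6 pca yaw -48.6 ends [659. -89.] [ 694. -130.]
2.2 [677.01227281  -9.54965399 130.95723686] [-3.14146870e+00  4.49317702e-04 -2.90457748e+00] [-6.81934109e-02  6.46111192e-01  1.19354776e+00  1.74170620e-05
  1.30146790e+00 -1.87600951e+00]
```

View pics/w1.png

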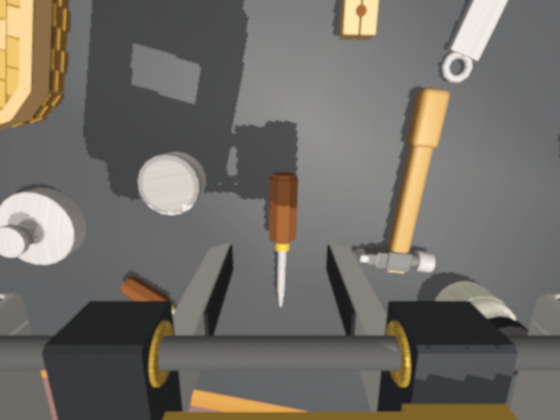

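The wrist view shows the bodkin handle at (283,205) between the fingers and clear of other things. The fitted correction is about +1, +4 mm.

Emit:
jog_arm --plan '[0.001, 0.004, -0.05, 0, 0, -1, 0.001, 0.004, -0.09, 0, 0, -1, 0.001, 0.004, -0.115, 0, 0, -1, 0.001, 0.004, -0.1235, 0, 0, -1, 0.001, 0.004, -0.1235, 0, 0, -1, 0.001, 0.004, -0.1235, 0, 0, -1]'

```text
clock: 2.8
eef_pos: [679.2, -6.3, 8.9]
eef_rot: [-3.141, 0.002, -2.923]
wrist_force: [1.1, 0.1, -0.2]
finger_gap: 55.9
finger_force: 0.0
```

Emit:
jog_arm --plan '[0, 0, 0, 0, 0, 0, 0, 0, 0, 0, 0, 0, 0, 0, 0, 0, 0, 0, 0, 0, 0, 0, 0, 0, 0, 0, 0, 0, 0, 0, 0, 0, 0, 0, 0, 0, 0, 0, 0.03, 0, 0, 0, 0, 0, 0.07, 0, 0, 0, 0, 0, 0.1, 0, 0, 0, 0, 0, 0.1, 0, 0, 0]' --claw 0.015

```text
clock: 3.8
eef_pos: [680.1, -6.6, 111.9]
eef_rot: [-3.14, 0.007, -2.923]
wrist_force: [-0.3, -0.2, -0.2]
finger_gap: 26.1
finger_force: 15.0
```

Emit:
jog_arm --plan '[-0.197, 0.371, 0, 0, 0, -12.5, -0.197, 0.371, 0, 0, 0, -12.5, -0.197, 0.371, 0, 0, 0, -12.5, -0.197, 0.371, 0, 0, 0, -12.5, -0.197, 0.371, 0, 0, 0, -12.5, -0.197, 0.371, 0, 0, 0, -12.5, -0.197, 0.371, 0, 0, 0, -12.5, -0.197, 0.371, 0, 0, 0, -12.5, -0.197, 0.371, 0, 0, 0, -12.5, -0.197, 0.371, 0, 0, 0, -12.5, -0.197, 0.371, 0, 0, 0, -12.5, -0.197, 0.371, 0, 0, 0, -12.5, -0.197, 0.371, 0, 0, 0, -12.5, -0.197, 0.371, 0, 0, 0, -12.5]'

```text
clock: 5.2
eef_pos: [481.8, 363.8, 106.9]
eef_rot: [-3.142, -0.0, 3.141]
wrist_force: [-0.7, 0.0, -0.8]
finger_gap: 25.8
finger_force: 15.0
```

```bash
python3 - <<'E'
from fit import *
s=manip.read_state();print(s["clock"],s["eef_pos"],s["eef_rot"],s["finger_force"])
p,P=cloud("scene");fit(P,p,["oblong"])
p,P=cloud("wrist");save("w2",p);fit(P,p,["round"])
E
```

```text
5.2 [481.79338353 363.76141168 106.89235343] [-3.14154499e+00 -3.73349715e-05  3.14055927e+00] 14.999009873718023
oblong 1770 mean [ 550.2 -326.5   48.5] rect [ 540.3 -319.9] [252.  207.2] 0.2 pca yaw -0.7 ends [ 414. -325.] [ 666. -328.]
round 6200 mean [472.1 332.6  48.4] rect [512.  335.3] [194.7 199. ] 47.2 pca yaw -85.6 ends [464. 437.] [480. 230.]
```

View pics/w2.png

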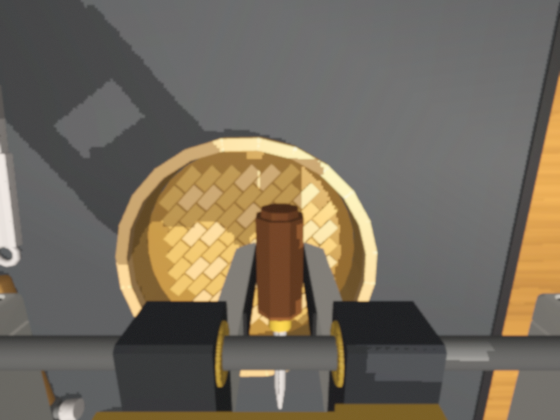

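The view shows the bodkin held square at (280,260), over the right part of the round basket. I'll lower it, then release and rise.

Emit:
jog_arm --plan '[0, 0, -0.04, 0, 0, 0, 0, 0, -0.07, 0, 0, 0, 0, 0, -0.085, 0, 0, 0, 0, 0, -0.091, 0, 0, 0, 0, 0, -0.0935, 0, 0, 0, 0, 0, -0.0935, 0, 0, 0, 0, 0, -0.0935, 0, 0, 0, 0, 0, -0.0935, 0, 0, 0]'

```text
clock: 6.1
eef_pos: [481.7, 364.8, 14.4]
eef_rot: [3.141, 0.001, -3.141]
wrist_force: [0.3, 0.1, -0.4]
finger_gap: 26.0
finger_force: 15.0
```

Emit:
jog_arm --plan '[0, 0, 0, 0, 0, 0, 0, 0, 0, 0, 0, 0, 0, 0, 0, 0, 0, 0, 0, 0, 0, 0, 0, 0, 0, 0, 0, 0, 0, 0, 0, 0, 0.02, 0, 0, 0, 0, 0, 0.06, 0, 0, 0, 0, 0, 0.1, 0, 0, 0, 0, 0, 0.1, 0, 0, 0]' --claw 0.036

```text
clock: 7.0
eef_pos: [483.2, 365.9, 119.1]
eef_rot: [3.137, 0.007, -3.141]
wrist_force: [0.6, -0.1, 0.4]
finger_gap: 35.9
finger_force: 0.0
```

Emit:
jog_arm --plan '[-0.016, -0.475, 0.017, 0, 0, 11.5, -0.016, -0.475, 0.017, 0, 0, 11.5, -0.016, -0.475, 0.017, 0, 0, 11.5, -0.016, -0.475, 0.017, 0, 0, 11.5, -0.016, -0.475, 0.017, 0, 0, 11.5, -0.016, -0.475, 0.017, 0, 0, 11.5, -0.016, -0.475, 0.017, 0, 0, 11.5, -0.016, -0.475, 0.017, 0, 0, 11.5, -0.016, -0.475, 0.017, 0, 0, 11.5, -0.016, -0.475, 0.017, 0, 0, 11.5, -0.016, -0.475, 0.017, 0, 0, 11.5, -0.016, -0.475, 0.017, 0, 0, 11.5, -0.016, -0.475, 0.017, 0, 0, 11.5, -0.016, -0.475, 0.017, 0, 0, 11.5, -0.016, -0.475, 0.017, 0, 0, 11.5, -0.016, -0.475, 0.017, 0, 0, 11.5]' --claw 0.046

```text
clock: 8.6
eef_pos: [465.4, -110.0, 130.4]
eef_rot: [3.142, 0.0, -2.94]
wrist_force: [-0.3, -0.8, -0.2]
finger_gap: 46.0
finger_force: 0.0
```

```bash
python3 - <<'E'
from fit import *
s=manip.read_state();print(s["clock"],s["eef_pos"],s["eef_rot"])
p,P=cloud("wrist");save("w3",p);fit(P,p,["sclip","lclip"])
p,P=cloud("scene");save("s3",p);fit(P,p,["round"])
boxes["b"]=(425,610,340,400,17,42);fit(P,p,["b"])
E
```

```text
8.6 [ 465.37295461 -109.96921268  130.44736445] [ 3.14157861e+00  2.13381103e-05 -2.93974312e+00]
sclip 1427 mean [ 462.6 -109.6   16.6] rect [ 462.6 -110.3] [77.4 27.1] 11.6 pca yaw 12.3 ends [ 425. -118.] [ 500. -101.]
lclip 3348 mean [462.6   4.1  22.4] rect [463.9   5. ] [120.3  40.8] 12.6 pca yaw 12.3 ends [405.  -8.] [523.  17.]
round 859 mean [523.  333.   48.5] rect [518.7 337.2] [206.1 209.6] 47.8 pca yaw -47.8 ends [449. 415.] [590. 259.]
b 418 mean [482.8 365.   29.4] rect [516.7 376.7] [185.5  53.6] 3.1 pca yaw -6.1 ends [426. 371.] [605. 352.]
```

View pics/w3.png

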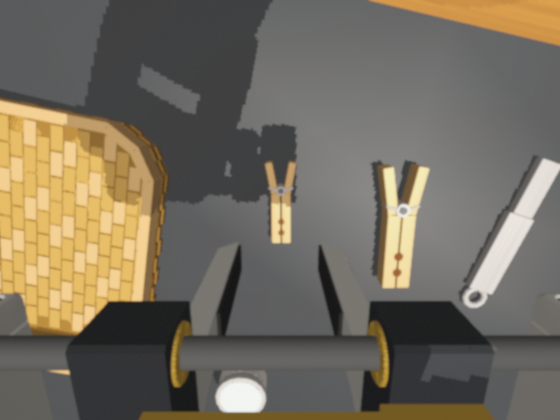

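View pics/s3.png

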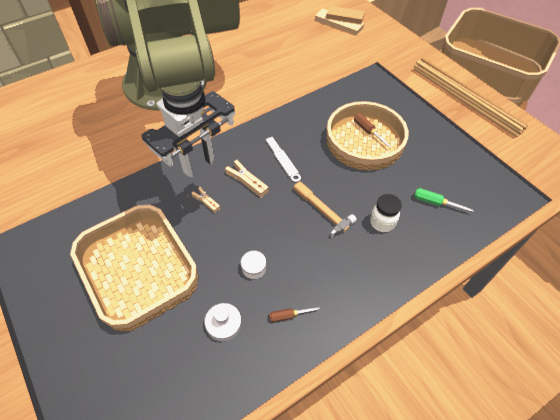

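The bodkin lies in the round basket, at (373,130) in the scene view. The short clip at (281,205) in the wrist view is aligned between the fingers, so I'll take it.

Emit:
jog_arm --plan '[0, 0, -0.05, 0, 0, 0.5, 0, 0, -0.09, 0, 0, 0.5, 0, 0, -0.115, 0, 0, 0.5, 0, 0, -0.125, 0, 0, 0.5, 0, 0, -0.125, 0, 0, 0.5, 0, 0, -0.125, 0, 0, 0.5, 0, 0, -0.125, 0, 0, 0.5]'

```text
clock: 9.4
eef_pos: [465.9, -110.6, 6.4]
eef_rot: [-3.141, 0.001, -2.932]
wrist_force: [-0.3, 0.2, -0.1]
finger_gap: 45.9
finger_force: 0.0
```

Emit:
jog_arm --plan '[0, 0, 0, 0, 0, 0, 0, 0, 0, 0, 0, 0, 0, 0, 0, 0, 0, 0, 0, 0, 0, 0, 0, 0, 0, 0, 0, 0, 0, 0, 0, 0, 0, 0, 0, 0, 0, 0, 0.03, 0, 0, 0, 0, 0, 0.07, 0, 0, 0, 0, 0, 0.09, 0, 0, 0, 0, 0, 0.09, 0, 0, 0]' --claw 0.008 --force 12

```text
clock: 10.4
eef_pos: [466.5, -110.8, 97.9]
eef_rot: [-3.139, 0.004, -2.932]
wrist_force: [-0.0, -0.3, -0.2]
finger_gap: 18.1
finger_force: 12.0
```

Emit:
jog_arm --plan '[0.056, 0.417, 0, 0, 0, -12, 0.056, 0.417, 0, 0, 0, -12, 0.056, 0.417, 0, 0, 0, -12, 0.056, 0.417, 0, 0, 0, -12, 0.056, 0.417, 0, 0, 0, -12, 0.056, 0.417, 0, 0, 0, -12, 0.056, 0.417, 0, 0, 0, -12, 0.056, 0.417, 0, 0, 0, -12, 0.056, 0.417, 0, 0, 0, -12, 0.056, 0.417, 0, 0, 0, -12, 0.056, 0.417, 0, 0, 0, -12, 0.056, 0.417, 0, 0, 0, -12, 0.056, 0.417, 0, 0, 0, -12, 0.056, 0.417, 0, 0, 0, -12, 0.056, 0.417, 0, 0, 0, -12]'

```text
clock: 11.9
eef_pos: [521.5, 306.0, 95.6]
eef_rot: [3.141, 0.0, 3.141]
wrist_force: [0.0, -0.4, -1.0]
finger_gap: 17.8
finger_force: 12.0
```

Emit:
jog_arm --plan '[0, 0, -0.035, 0, 0, 0, 0, 0, -0.06, 0, 0, 0, 0, 0, -0.075, 0, 0, 0, 0, 0, -0.081, 0, 0, 0, 0, 0, -0.0835, 0, 0, 0, 0, 0, -0.0835, 0, 0, 0, 0, 0, -0.0835, 0, 0, 0, 0, 0, -0.0835, 0, 0, 0]'

```text
clock: 12.7
eef_pos: [521.7, 306.7, 12.8]
eef_rot: [3.141, 0.001, -3.141]
wrist_force: [0.4, -0.2, 0.2]
finger_gap: 17.8
finger_force: 12.0
```

Emit:
jog_arm --plan '[0, 0, 0, 0, 0, 0, 0, 0, 0, 0, 0, 0, 0, 0, 0, 0, 0, 0, 0, 0, 0, 0, 0, 0, 0, 0, 0, 0, 0, 0, 0, 0, 0.02, 0, 0, 0, 0, 0, 0.06, 0, 0, 0, 0, 0, 0.1, 0, 0, 0, 0, 0, 0.1, 0, 0, 0]' --claw 0.03

```text
clock: 13.6
eef_pos: [523.4, 307.6, 117.6]
eef_rot: [3.138, 0.008, -3.141]
wrist_force: [0.1, 0.5, -0.5]
finger_gap: 29.9
finger_force: 0.0
```

Emit:
jog_arm --plan '[-0.052, -0.3, 0, 0, 0, 12.5, -0.052, -0.3, 0, 0, 0, 12.5, -0.052, -0.3, 0, 0, 0, 12.5, -0.052, -0.3, 0, 0, 0, 12.5, -0.052, -0.3, 0, 0, 0, 12.5, -0.052, -0.3, 0, 0, 0, 12.5, -0.052, -0.3, 0, 0, 0, 12.5, -0.052, -0.3, 0, 0, 0, 12.5, -0.052, -0.3, 0, 0, 0, 12.5, -0.052, -0.3, 0, 0, 0, 12.5, -0.052, -0.3, 0, 0, 0, 12.5, -0.052, -0.3, -0.05, 0, 0, 12.5, -0.052, -0.3, -0.08, 0, 0, 12.5, -0.052, -0.3, -0.1, 0, 0, 12.5, -0.052, -0.3, -0.1055, 0, 0, 12.5, -0.052, -0.3, -0.1055, 0, 0, 12.5, -0.052, -0.3, -0.1055, 0, 0, 12.5, -0.052, -0.3, -0.1055, 0, 0, 12.5]' --claw 0.052

```text
clock: 15.4
eef_pos: [470.0, 6.6, 7.6]
eef_rot: [-3.141, 0.002, -2.923]
wrist_force: [0.3, -0.7, 0.3]
finger_gap: 52.0
finger_force: 0.0
```

Emit:
jog_arm --plan '[0, 0, 0, 0, 0, 0, 0, 0, 0, 0, 0, 0, 0, 0, 0, 0, 0, 0, 0, 0, 0, 0, 0, 0, 0, 0, 0, 0, 0, 0, 0, 0, 0, 0, 0, 0, 0, 0, 0.03, 0, 0, 0, 0, 0, 0.07, 0, 0, 0, 0, 0, 0.09, 0, 0, 0, 0, 0, 0.09, 0, 0, 0]' --claw 0.015

```text
clock: 16.4
eef_pos: [470.5, 6.5, 98.8]
eef_rot: [-3.14, 0.004, -2.923]
wrist_force: [0.4, 0.7, -1.2]
finger_gap: 25.8
finger_force: 12.0
```

```bash
python3 - <<'E'
from fit import *
p,P=cloud("scene");save("s4",cv2.resize(p[90:340,60:440],None,fx=2,fy=2));fit(P,p,["round","oblong","hammer","tin"])
E
```

```text
round 869 mean [524.8 333.7  48.5] rect [520.1 337.5] [207.5 208.8] 64.8 pca yaw -49.8 ends [453. 419.] [589. 258.]
oblong 1764 mean [ 550.1 -326.6   48.6] rect [ 540.5 -319.9] [250.5 207.4] 0.2 pca yaw -0.5 ends [ 415. -325.] [ 666. -328.]
  head rect [array([704.6, 113.6]), array([21.1, 72. ]), np.float64(9.5)]
hammer 458 mean [619.8 102.8  21.4] rect [630.8 104.9] [169.5  25.2] 6.4 pca yaw 7.9 ends [547.  93.] [715. 116.]
tin 465 mean [ 678.4 -109.9   33.4] rect [ 677.6 -109.8] [51.3 54.1] 59.4 pca yaw -27.0 ends [654. -97.] [ 702. -122.]
```

View pics/s4.png

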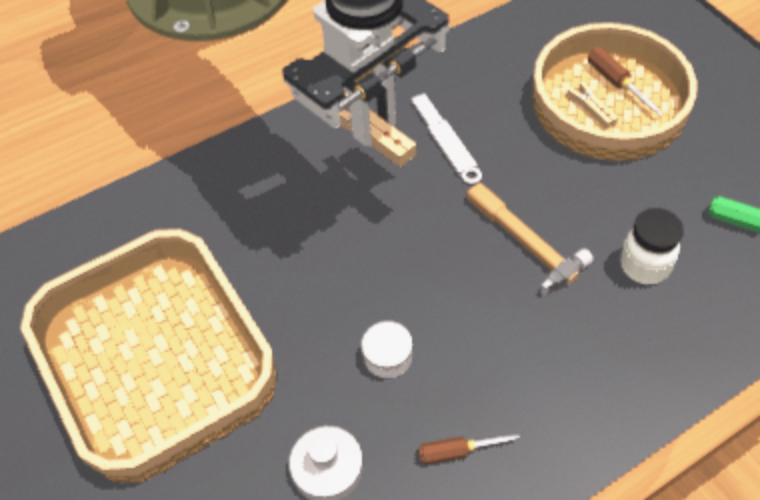

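Both weaver items lie flat and apart in the round basket, at (605,65) and (590,103). The long clip is held. Next it goes into the oblong basket.

Emit:
jog_arm --plan '[0.038, -0.3615, 0, 0, 0, -12.5, 0.038, -0.3615, 0, 0, 0, -12.5, 0.038, -0.3615, 0, 0, 0, -12.5, 0.038, -0.3615, 0, 0, 0, -12.5, 0.038, -0.3615, 0, 0, 0, -12.5, 0.038, -0.3615, 0, 0, 0, -12.5, 0.038, -0.3615, 0, 0, 0, -12.5, 0.038, -0.3615, 0, 0, 0, -12.5, 0.038, -0.3615, 0, 0, 0, -12.5, 0.038, -0.3615, 0, 0, 0, -12.5, 0.038, -0.3615, 0, 0, 0, -12.5, 0.038, -0.3615, 0, 0, 0, -12.5, 0.038, -0.3615, 0, 0, 0, -12.5, 0.038, -0.3615, 0, 0, 0, -12.5]'

```text
clock: 17.85
eef_pos: [507.5, -354.5, 96.7]
eef_rot: [-3.141, 0.0, -3.141]
wrist_force: [-0.6, -0.1, 0.5]
finger_gap: 26.1
finger_force: 12.0
```

Emit:
jog_arm --plan '[0, 0, -0.035, 0, 0, 0, 0, 0, -0.06, 0, 0, 0, 0, 0, -0.075, 0, 0, 0, 0, 0, -0.081, 0, 0, 0, 0, 0, -0.0835, 0, 0, 0, 0, 0, -0.0835, 0, 0, 0, 0, 0, -0.0835, 0, 0, 0, 0, 0, -0.0835, 0, 0, 0]'

```text
clock: 18.65
eef_pos: [507.6, -355.2, 13.8]
eef_rot: [-3.141, 0.001, -3.141]
wrist_force: [-0.7, 0.6, -0.4]
finger_gap: 25.5
finger_force: 12.0
```

Emit:
jog_arm --plan '[0, 0, 0, 0, 0, 0, 0, 0, 0, 0, 0, 0, 0, 0, 0, 0, 0, 0, 0, 0, 0, 0, 0, 0, 0, 0, 0, 0, 0, 0, 0, 0, 0.02, 0, 0, 0, 0, 0, 0.06, 0, 0, 0, 0, 0, 0.1, 0, 0, 0, 0, 0, 0.1, 0, 0, 0]' --claw 0.038

```text
clock: 19.55
eef_pos: [509.2, -356.4, 118.8]
eef_rot: [-3.136, 0.007, -3.141]
wrist_force: [1.4, 0.3, -0.0]
finger_gap: 38.1
finger_force: 0.0
```

Emit:
jog_arm --plan '[0.162, 0.464, 0, 0, 0, 7.7, 0.162, 0.464, 0, 0, 0, 7.7, 0.162, 0.464, 0, 0, 0, 7.7, 0.162, 0.464, 0, 0, 0, 7.7, 0.162, 0.464, 0, 0, 0, 7.7, 0.162, 0.464, 0, 0, 0, 7.7, 0.162, 0.464, 0, 0, 0, 7.7, 0.162, 0.464, 0, 0, 0, 7.7, 0.162, 0.464, 0, 0, 0, 7.7, 0.162, 0.464, 0, 0, 0, 7.7, 0.162, 0.464, 0, 0, 0, 7.7, 0.162, 0.464, 0, 0, 0, 7.7, 0.162, 0.464, 0, 0, 0, 7.7, 0.162, 0.464, 0, 0, 0, 7.7, 0.162, 0.464, 0, 0, 0, 7.7, 0.162, 0.464, 0, 0, 0, 7.7]' --claw 0.044

```text
clock: 21.15
eef_pos: [669.3, 108.4, 113.1]
eef_rot: [-3.142, 0.0, -3.008]
wrist_force: [0.4, 0.1, -0.5]
finger_gap: 44.3
finger_force: 0.0
```

Emit:
jog_arm --plan '[0, 0, -0.04, 0, 0, 0, 0, 0, -0.08, 0, 0, 0, 0, 0, -0.1, 0, 0, 0, 0, 0, -0.1065, 0, 0, 0, 0, 0, -0.1065, 0, 0, 0, 0, 0, -0.1065, 0, 0, 0, 0, 0, -0.1065, 0, 0, 0]'

```text
clock: 21.85
eef_pos: [670.1, 109.1, 8.2]
eef_rot: [-3.142, 0.002, -3.007]
wrist_force: [-0.1, -0.4, 0.3]
finger_gap: 44.3
finger_force: 0.0
```

Emit:
jog_arm --plan '[0, 0, 0, 0, 0, 0, 0, 0, 0, 0, 0, 0, 0, 0, 0, 0, 0, 0, 0, 0, 0, 0, 0, 0, 0, 0, 0, 0, 0, 0, 0, 0, 0, 0, 0, 0, 0, 0, 0.02, 0, 0, 0, 0, 0, 0.05, 0, 0, 0, 0, 0, 0.08, 0, 0, 0, 0, 0, 0.09, 0, 0, 0, 0, 0, 0.09, 0, 0, 0, 0, 0, 0.09, 0, 0, 0]' --claw 0.008 --force 30

```text
clock: 23.05
eef_pos: [668.6, 108.9, 94.6]
eef_rot: [-3.142, -0.002, -3.007]
wrist_force: [0.4, 0.2, -2.3]
finger_gap: 17.3
finger_force: 30.0
```

```bash
python3 - <<'E'
from fit import *
p,P=cloud("scene");save("s5",cv2.resize(p[90:340,60:440],None,fx=2,fy=2));fit(P,p,["oblong","tin"])
p,P=cloud("side");boxes["h"]=(520,740,60,160,75,125);fit(P,p,["h"])
E
```

```text
oblong 1752 mean [ 550.4 -326.5   48.6] rect [ 539.8 -320.1] [251.4 207.1] 0.2 pca yaw 0.1 ends [ 414. -327.] [ 666. -326.]
tin 458 mean [ 678.1 -109.9   33.3] rect [ 676.8 -109.4] [50.9 54.7] 57.5 pca yaw -43.9 ends [657. -90.] [ 696. -127.]
h 775 mean [630.   95.5 105.2] rect [630.6  90.5] [171.1  73.9] 17.1 pca yaw 5.1 ends [542.  88.] [711. 103.]
```

View pics/s5.png

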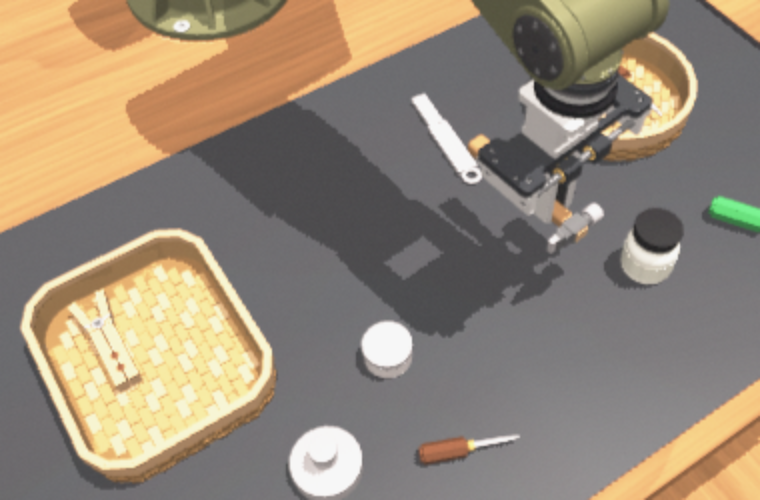

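The long clip lies flat in the oblong basket at (105,340). The hammer is held and looks level, and the iron has not moved.

Emit:
jog_arm --plan '[-0.099, -0.381, 0, 0, 0, -7.7, -0.099, -0.381, 0, 0, 0, -7.7, -0.099, -0.381, 0, 0, 0, -7.7, -0.099, -0.381, 0, 0, 0, -7.7, -0.099, -0.381, 0, 0, 0, -7.7, -0.099, -0.381, 0, 0, 0, -7.7, -0.099, -0.381, 0, 0, 0, -7.7, -0.099, -0.381, 0, 0, 0, -7.7, -0.099, -0.381, 0, 0, 0, -7.7, -0.099, -0.381, 0, 0, 0, -7.7, -0.099, -0.381, 0, 0, 0, -7.7, -0.099, -0.381, 0, 0, 0, -7.7, -0.099, -0.381, 0, 0, 0, -7.7, -0.099, -0.381, 0, 0, 0, -7.7, -0.099, -0.381, 0, 0, 0, -7.7]'

```text
clock: 24.65
eef_pos: [570.4, -271.6, 96.5]
eef_rot: [-3.142, 0.0, -3.141]
wrist_force: [-0.9, -0.1, -0.1]
finger_gap: 17.8
finger_force: 30.0
```

```bash
python3 - <<'E'
from fit import *
p,P=cloud("wrist");save("w6",p)
p,P=cloud("side");boxes["h"]=(460,640,-325,-220,75,125);fit(P,p,["h"])
p,P=cloud("scene");fit(P,p,["h"])
for a,b in((465,500),(500,540),(605,618)):
    k=(P[...,0]>a)&(P[...,0]<b)&(abs(P[...,1]+272)<7)&(P[...,2]>75)&(P[...,2]<125);print(a,k.sum(),np.nanpercentile(P[k][:,2],80) if k.any() else 0)
E
```

```text
h 1647 mean [ 539.6 -279.5  107.7] rect [ 537.2 -282.1] [154.2  62.9] 2.5 pca yaw -3.5 ends [ 460. -275.] [ 613. -284.]
h 768 mean [ 587.4 -272.2  109.9] rect [ 566.  -257.6] [ 70.9 112.8] 70.1 pca yaw -2.7 ends [ 504. -268.] [ 617. -274.]
465 0 0
500 48 112.24188648252186
605 70 113.17583116710674
```

View pics/w6.png

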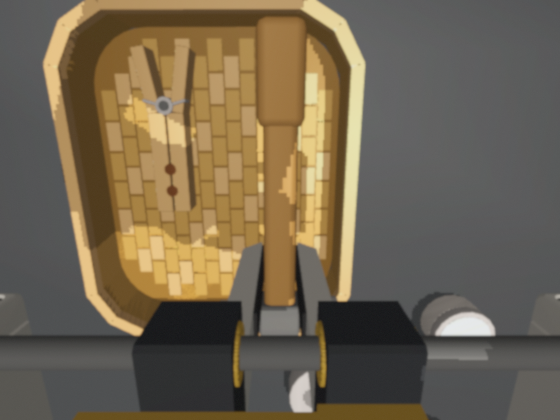

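The hammer is level along x, with its handle at (280,150). The clip lies at (165,130). I'll lower the hammer with a 5 mm nudge in +x.

Emit:
jog_arm --plan '[0.005, 0, -0.035, 0, 0, 0, 0.005, 0, -0.06, 0, 0, 0, 0.005, 0, -0.075, 0, 0, 0, 0.005, 0, -0.081, 0, 0, 0, 0.005, 0, -0.0835, 0, 0, 0, 0.005, 0, -0.0835, 0, 0, 0, 0.005, 0, -0.0835, 0, 0, 0, 0.005, 0, -0.0835, 0, 0, 0]'

```text
clock: 25.6
eef_pos: [575.7, -272.2, 13.9]
eef_rot: [-3.141, 0.001, -3.141]
wrist_force: [0.2, 0.3, -1.4]
finger_gap: 17.9
finger_force: 30.0
```

Emit:
jog_arm --plan '[0, 0, 0, 0, 0, 0, 0, 0, 0, 0, 0, 0, 0, 0, 0, 0, 0, 0, 0, 0, 0, 0, 0, 0, 0, 0, 0, 0, 0, 0, 0, 0, 0.02, 0, 0, 0, 0, 0, 0.06, 0, 0, 0, 0, 0, 0.1, 0, 0, 0, 0, 0, 0.1, 0, 0, 0]' --claw 0.03

```text
clock: 26.5
eef_pos: [577.4, -273.1, 118.9]
eef_rot: [-3.137, 0.008, -3.141]
wrist_force: [-0.1, -0.8, -0.2]
finger_gap: 30.1
finger_force: 0.0
```

Emit:
jog_arm --plan '[0.101, 0.1625, 0, 0, 0, 0, 0.101, 0.1625, 0, 0, 0, 0, 0.101, 0.1625, 0, 0, 0, 0, 0.101, 0.1625, 0, 0, 0, 0, 0.101, 0.1625, 0, 0, 0, 0, 0.101, 0.1625, 0, 0, 0, 0, 0.101, 0.1625, 0, 0, 0, 0, 0.101, 0.1625, 0, 0, 0, 0, 0.101, 0.1625, 0, 0, 0, 0, 0.101, 0.1625, -0.04, 0, 0, 0, 0.101, 0.1625, -0.08, 0, 0, 0, 0.101, 0.1625, -0.1, 0, 0, 0, 0.101, 0.1625, -0.105, 0, 0, 0, 0.101, 0.1625, -0.105, 0, 0, 0, 0.101, 0.1625, -0.105, 0, 0, 0, 0.101, 0.1625, -0.105, 0, 0, 0]' --claw 0.078 --force 18

```text
clock: 28.1
eef_pos: [677.1, -109.8, 9.7]
eef_rot: [-3.141, 0.002, -3.141]
wrist_force: [0.7, 0.2, 1.0]
finger_gap: 78.3
finger_force: 0.0
```

Emit:
jog_arm --plan '[0, 0, 0, 0, 0, 0, 0, 0, 0, 0, 0, 0, 0, 0, 0, 0, 0, 0, 0, 0, 0, 0, 0, 0, 0, 0, 0, 0, 0, 0, 0, 0, 0, 0, 0, 0, 0, 0, 0.02, 0, 0, 0, 0, 0, 0.05, 0, 0, 0, 0, 0, 0.08, 0, 0, 0, 0, 0, 0.085, 0, 0, 0, 0, 0, 0.085, 0, 0, 0, 0, 0, 0.085, 0, 0, 0]' --claw 0.044

```text
clock: 29.3
eef_pos: [675.6, -109.3, 91.0]
eef_rot: [3.141, -0.002, -3.141]
wrist_force: [0.5, -0.8, -0.6]
finger_gap: 53.4
finger_force: 18.0
```

```bash
python3 - <<'E'
from fit import *
s=manip.read_state();print(s["clock"],s["eef_pos"],s["finger_gap"],s["finger_force"])
p,P=cloud("scene");save("s7",cv2.resize(p[90:390,60:440],None,fx=2,fy=2));fit(P,p,["oblong"])
boxes["tinheld"]=(640,715,-150,-75,100,125);fit(P,p,["tinheld"])
boxes["ham"]=(430,650,-320,-230,20,40);boxes["cl"]=(430,570,-390,-325,20,40);fit(P,p,["ham","cl"])
E
```

```text
29.3 [ 675.5646185  -109.34061368   91.049788  ] 53.392532852695105 17.99982190132141
oblong 1766 mean [ 550.1 -326.3   48.6] rect [ 541.1 -320.1] [249.2 207.3] 0.1 pca yaw 0.5 ends [ 417. -328.] [ 666. -325.]
tinheld 589 mean [ 682.8 -110.4  114.7] rect [ 681.4 -112.8] [45.9 70.8] 15.7 pca yaw -82.2 ends [678. -76.] [ 688. -148.]
ham 882 mean [ 549.4 -269.9   27.4] rect [ 539.8 -269.9] [ 79.4 219.6] 89.9 pca yaw -3.3 ends [ 429. -263.] [ 647. -276.]
cl 616 mean [ 507.8 -354.8   28.6] rect [ 494.  -352.4] [138.6  52.4] 9.8 pca yaw -0.3 ends [ 430. -354.] [ 563. -355.]
```

View pics/s7.png

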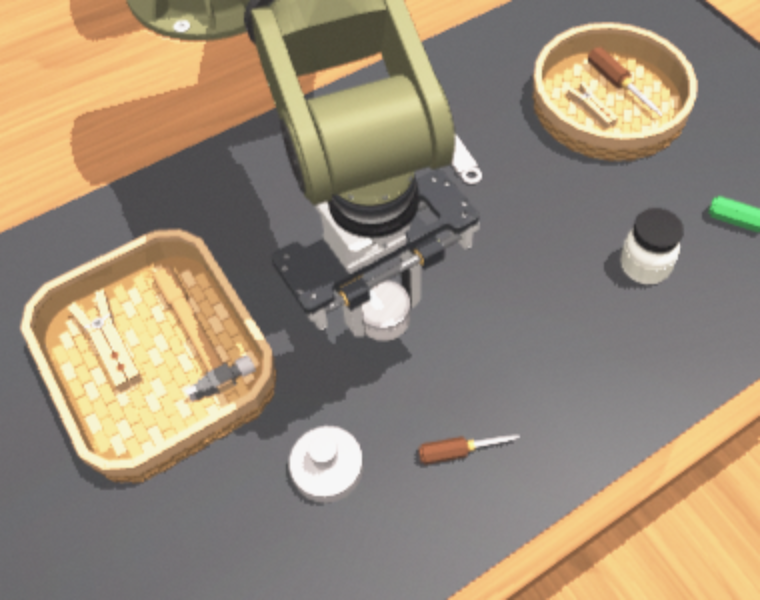

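Tin held upright at (385,305). The hammer lies in the basket with its head at (222,380), and there is free space at about (175,420) for the tin.

Emit:
jog_arm --plan '[-0.074, -0.2555, 0, 0, 0, 0, -0.074, -0.2555, 0, 0, 0, 0, -0.074, -0.2555, 0, 0, 0, 0, -0.074, -0.2555, 0, 0, 0, 0, -0.074, -0.2555, 0, 0, 0, 0, -0.074, -0.2555, 0, 0, 0, 0, -0.074, -0.2555, 0, 0, 0, 0, -0.074, -0.2555, 0, 0, 0, 0, -0.074, -0.2555, 0, 0, 0, 0, -0.074, -0.2555, 0, 0, 0, 0, -0.074, -0.2555, 0, 0, 0, 0]'

```text
clock: 30.45
eef_pos: [602.8, -364.0, 93.0]
eef_rot: [3.142, 0.0, -3.14]
wrist_force: [-0.4, 0.3, -1.1]
finger_gap: 53.4
finger_force: 18.0
```

Emit:
jog_arm --plan '[0, 0, -0.035, 0, 0, 0, 0, 0, -0.06, 0, 0, 0, 0, 0, -0.07, 0, 0, 0, 0, 0, -0.076, 0, 0, 0, 0, 0, -0.0785, 0, 0, 0, 0, 0, -0.0785, 0, 0, 0, 0, 0, -0.0785, 0, 0, 0, 0, 0, -0.0785, 0, 0, 0]'

```text
clock: 31.25
eef_pos: [602.6, -365.2, 15.4]
eef_rot: [-3.141, 0.001, -3.141]
wrist_force: [-0.4, 0.3, -1.5]
finger_gap: 53.5
finger_force: 18.0
```

Emit:
jog_arm --plan '[0, 0, 0, 0, 0, 0, 0, 0, 0, 0, 0, 0, 0, 0, 0, 0, 0, 0, 0, 0, 0, 0, 0, 0, 0, 0, 0, 0, 0, 0, 0, 0, 0.02, 0, 0, 0, 0, 0, 0.06, 0, 0, 0, 0, 0, 0.1, 0, 0, 0, -0.05, 0.05, 0.12, 0, 0, 0, -0.05, 0.1, 0.14, 0, 0, 0, -0.05, 0.15, 0.14, 0, 0, 0, -0.05, 0.2, 0.14, 0, 0, 0, -0.1, 0.25, 0.14, 0, 0, 0, -0.1, 0.3, 0.14, 0, 0, 0, -0.1, 0.3, 0.14, 0, 0, 0, -0.1, 0.3, 0.14, 0, 0, 0, -0.1, 0.3, 0.14, 0, 0, 0, -0.1, 0.3, 0.14, 0, 0, 0]' --claw 0.06

```text
clock: 33.05
eef_pos: [502.6, -65.8, 154.5]
eef_rot: [-3.141, 0.0, 3.141]
wrist_force: [-0.4, 0.2, -0.2]
finger_gap: 60.2
finger_force: 0.0
```

```bash
python3 - <<'E'
from fit import *
s=manip.read_state();print(s["clock"],s["eef_pos"],s["finger_gap"],s["finger_force"])
p,P=cloud("scene");save("s8",cv2.resize(p[90:390,60:440],None,fx=2,fy=2));fit(P,p,["oblong","round"])
boxes["tinp"]=(565,640,-410,-325,33,45);boxes["ham"]=(440,625,-320,-230,20,36);boxes["cl"]=(440,565,-390,-325,20,36)
boxes["bod"]=(440,590,348,385,24,42);boxes["sc"]=(470,570,285,330,16,35)
fit(P,p,["tinp","ham","cl","bod","sc"])
E
```

```text
33.05 [502.60754254 -65.80875942 154.51856255] 60.18717441633824 0.0
oblong 1762 mean [ 549.9 -326.5   48.6] rect [ 540.9 -319.9] [207.4 250.3] 90.0 pca yaw -0.1 ends [ 416. -326.] [ 666. -327.]
round 853 mean [524.4 334.9  48.7] rect [519.9 335.9] [206.1 209.7] 49.8 pca yaw -50.3 ends [453. 420.] [589. 258.]
tinp 555 mean [ 605.1 -364.9   39. ] rect [ 604.1 -364.7] [52.5 53.7] 79.8 pca yaw 15.2 ends [ 577. -372.] [ 629. -358.]
ham 842 mean [ 553.  -271.    27.3] rect [ 530.7 -269.9] [ 71.9 184.2] 87.3 pca yaw -1.7 ends [ 439. -268.] [ 623. -273.]
cl 611 mean [ 507.8 -354.7   28.8] rect [ 502.7 -351.1] [121.8  40.2] 3.5 pca yaw -0.3 ends [ 443. -354.] [ 564. -355.]
bod 242 mean [497.4 360.7  31. ] rect [514.1 363.8] [ 28.1 130.2] 89.8 pca yaw 2.8 ends [449. 358.] [579. 365.]
sc 199 mean [522.8 304.7  22.4] rect [521.1 308.1] [78.3 28.6] 4.1 pca yaw 0.4 ends [481. 304.] [560. 305.]
```

View pics/s8.png

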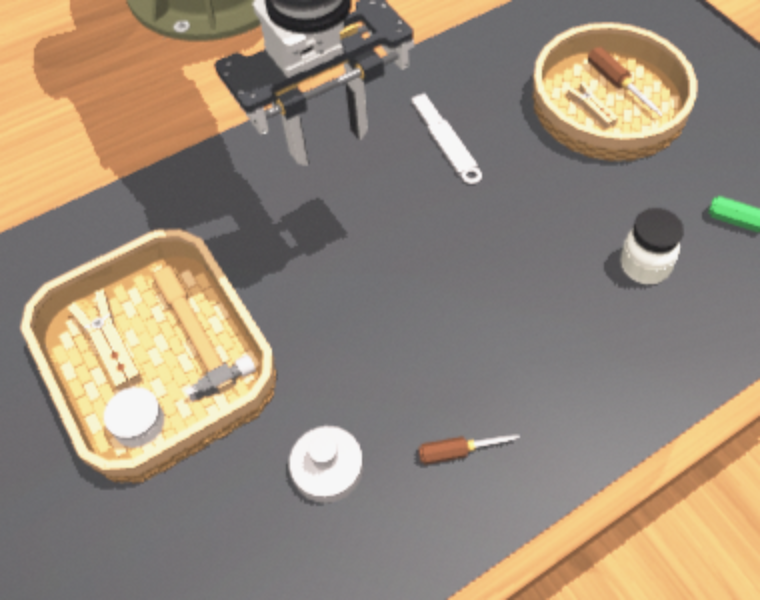

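All five things lie flat and apart in their baskets, with the tin at (132,415), and the robot is clear.

```bash
python3 -c "
from cell import manip
print(manip.sign_off())"
```

```text
the job is handed in; nothing more can be done
None
```

I set all five tools down flat in their own baskets, the tin upright and the iron, weight and jar not visibly moved in the last picture, and handed the job in at about 33 s; the hand-in returned no verdict.

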